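Isolate the starter box and hold its sprung cover at the stay mark

ROBOT

A 7-joint arm with a two-finger parallel gripper is mounted at the origin on a cart in front of the work surface, level with it; the furniture and walls round the work are solid. World frame = base frame: x ahead of the robot, y to its left, z up, the work surface at z = 0. Lengths are in m, angles in rad, forces in N, time in s.
With the tool pointing down it reaches from about 0.35 to 0.9 m from the base axis. Payload 19.9 kg.
Tool frame: the origin (TCP) lies between the finger pads; the fingertips stand 19 mm ahead of it and the grasp point (between the pads) is the TCP (r.finger_overhang is the distance from the TCP to the fingertips, in m); z points along the fingers, y is the line along which they close (so a half turn about z gives the same grasp; the last joint's range is limited). The gripper opens to 94 mm and grips with 3 to 60 N. Pads are 16 mm wide; open, the fingers measure 119 mm over their backs; the gripper's body (75 mm by 177 mm) begins 78 mm behind the grasp point.
Start: joints at [-1.248, 0.417, -0.01, 1.614, 0.005, 1.111, -0.053], TCP at [0.222, 0.584, 0.224] pointing down, gripper open.
Joint ranges: [-2.81, 2.81], [-0.39, 2.02], [-1.27, 1.25], [0.06, 2.57], [-1.19, 4.33], [0.19, 2], [-2.82, 2.82]. Speed limits (rad/s): [1.89, 1.89, 2.39, 2.39, 3.01, 3.01, 3.01].

INTERFACE

Orientations are given as a unit quaternion [x, y, z, w].
In Python, from station import get_obs, vision, r gives the robot as it stands.
- The arm moves only by the tool jog_arm, never from a script. Its argument "moves" is a list of rows, each a list of 7 numbers: the shift along the tool's x, y, z in mm, then the turn, a rotation vector about the tool's x, y, z in degrees, then the closure in counts, from 0 (fully open) to 255 (shut). In form: [[tx, ty, tz, rx, ry, rz, jaw], ...]. A call has exactly 10 rows; each row is the pose to reach, as a shift and turn from the pose commanded when the call began, along the tool's axes at that moment; what a row does not reach only later rows make up. A row lasts 1/10 s, in which the tool goes at most 50 mm and 8.59 degrees, less where a joint would pass 70% of its speed; a pose out of reach is approached as far as the arm can. A call with a gripper value outside its range is refused whole. The fingers move at their own pace and stop on an object; "grip_force" is the grip in N (left out, the last holds). Time passes only in rows, so rows that repeat a pose let the fingers close, or fill a call up. It gives the time, the measured TCP pose, the force, the opening and the grip force at its end, in the units of the state.
- get_obs(): the state, without advancing time (a new reading comes with each control period).
- vision.camera(name): name is "scene" or "side" or "wrist"; returns (picture, depth): 480x640x3 uint8, blue, green, red; 480x640 float32, m along the optical axis (not along the pixel's ray), 0 where there is no reading.
- vision.calibration(name): a dict with "camera_matrix" (3x3 intrinsics, pixels), "D" ([k1, k2, p1, p2, k3] as OpenCV has them; the pictures are not rectified), "R" (3x3) and "t" (3): a world point X has camera coordinates R X + t; the wrist camera has in their place "hand_eye" (4x4, takes a point from camera to tool coordinates, whose origin is the TCP and whose axes are the flange's). Camera axes: x right, y down, z forward; pixel columns grow to the right and rows downward; lengths in m; the calibration is good to about 2 mm. A picture is of the moment at which its call begins: read the wrist's pose just before it. calibration takes no time and is no camera call.
- r.sign_off(): hands the job in; it is judged then, once.
The state is a dict: "time": time; "joint_pos": joint angles; "dq": joint speeds; "joint_torque": joint torques, N m; "position": TCP position; "tcp_rot": TCP orientation; "contact_force": force on the tool from outside, world axes, zero at the start; "ft_torque": the same for the moment, N m; "opening": finger opening in m; "grip_force": force on a finger pad.
Only numpy, scipy, OpenCV 4.12 (cv2) and the standard library are available. Lean on these libraries where they do the work, as an engineer would, in place of code of your own. Each camera call takes 0.05 s, during which the arm holds its last target. There are 200 camera calls.

TASK

I am fitting the lid stay of this motor starter box: pull the breaker straight up off its rail against the sprung catch (its red tab keeps the cover locked, so leave the cover shut until then) and stand it gently upright in the steel parts tray. Then lift the sprung cover by its bar handle until the red pointer on the cover's edge is level with the black line of the yellow rider on the curved strip, and finish while still holding the cover there by the handle so that I can screw pointer and rider together. Do not shift the rider, and leave the battery, pliers and roll of tape where they lie.

Things in the scene. Friction and masses are not known exactly. Their poses are not given: they have to be found in the camera images.
- starter_box: Fixed grey steel box on a 6 mm plywood board (x -188 to +80, y +-131 mm). Origin on the bench under the middle of the enclosure (150 x 240 mm, cover top at z = 70 mm). x points from its front (breaker side, toward the robot) to the hinge, y to its left, z up. On its right (-y) side a curved aluminium strip (radius 125 mm about the hinge line, y -133 to -149 mm) rises to z = 180 mm.
- cover_hinge (a point): Middle of the cover's hinge line, which runs along the box's y through x = +70, z = +66 mm of the box.
- rail_seat (a point): Point on top of the rail under the breaker's place: x = -119, y = 0, z = 21 mm of the box. The rail runs along the box's y; low end stops (to z = 33 mm) stand beside the breaker, a sprung roller catch at its front.
- breaker: Loose white two-pole breaker, 0.17 to 0.29 kg. Origin at the middle under its feet, which straddle the rail 8 mm deep; axes as the box's while on the rail. Foot part 72 (x) x 36 (y), z 0 to 46 mm; upper part 44 (x) x 36 (y), z 46 to 70 mm (grip it here across y), blue toggle to 80 mm. Red tab to x = +56 mm reaches over the cover. Pull straight up: 8 to 15 N over the first 10 mm, free after 15 mm.
- parts_tray: Fixed open steel tray, 120 (x) x 150 (y) x 22 mm high, floor 3 mm, walls 3 mm. Origin under its middle; may lie to the left or the right of the box.
- cover: The sprung grey cover, 152 x 246 mm. Origin on the middle of its hinge line, axes parallel to the box's when shut; x points from its front edge to the hinge; it opens by turning about +y (front edge rises; end stop at 1.3 rad). A spring and its weight pull it shut: about 6.5 N at the handle when shut, 9 N at 0.8 rad.
- cover_handle (a point): Round steel bar on the cover, 10 mm thick, 80 mm straight length along the box's y, carried on two posts at y = +-45 mm. Origin at the middle of the bar; turns with the cover. When shut it lies at x = -55, y = 0, z = 102 mm of the box: 125 mm in front of and 36 mm above the hinge line, 32 mm above the cover.
- pointer_tip (a point): Tip of the flat red pointer on the right edge of the cover, 131 mm from the hinge line.
- rider_mark (a point): Inner end of the black line of the yellow rider (14 mm long along the strip) clamped on the curved strip, 131 mm from the hinge line; the pointer tip meets this point when the cover is at the marked angle.
- rider (a joint): Angle at which the rider is set (rad), between 0.45 and 0.8; the pointer is level with its line when the cover has been opened by this angle.
- drill_battery: Black and red drill battery, 76 x 115 x 66 mm, bystander. Origin under its middle.
- pliers: Blue-handled pliers lying flat, 47 x 176 x 15 mm, bystander.
- electrical_tape: Roll of black tape, 58 mm across, 19 mm high, bystander.
Things that resemble listed ones, but are neither listed nor needed, are in the scene too. There is more than one size of the breaker; the one meant has the size given above.

How it is judged:
On the way, in this order (a step that is already met when the one before it is completed fails the run):
1. the breaker is off its rail, gripped, with the cover still shut (z of breaker in the frame of starter_box above 0.03 m and contact force between the fingers and breaker above 1 N and angle between cover's own z axis and vertical below 0.06 rad), for 0.1 s.
2. the breaker stands upright in the parts tray, let go and at rest, the cover still shut (x of breaker in the frame of parts_tray between -0.055 and 0.055 m and y of breaker in the frame of parts_tray between -0.07 and 0.07 m and z of breaker in the frame of parts_tray below 0.014 m and angle between breaker's own z axis and vertical below 0.2 rad and linear speed of breaker below 0.03 m/s and contact force between the fingers and breaker below 0.1 N and angle between cover's own z axis and vertical below 0.06 rad), for 0.2 s.
At the end, for the whole second after the job is handed in: The fingers hold the cover (more than 2 N, tool within 50 mm of the middle of the handle bar), still, with the pointer tip within 8 mm of the rider's line (about 3.5 degrees), and the breaker stands upright (within 0.2 rad) and at rest on the floor of the parts tray (distance between pointer_tip and rider_mark below 0.008 m and angular speed of cover below 0.05 rad/s and distance between the grasp point and cover_handle below 0.05 m and contact force between the fingers and cover above 2 N and x of breaker in the frame of parts_tray between -0.055 and 0.055 m and y of breaker in the frame of parts_tray between -0.07 and 0.07 m and z of breaker in the frame of parts_tray below 0.014 m and angle between breaker's own z axis and vertical below 0.2 rad and linear speed of breaker below 0.03 m/s); the arm keeps its last pose, push and grip.
It fails at once if the cover is forced up while the breaker is still on its rail (angle between cover's own z axis and vertical above 0.1 rad and z of breaker in the frame of starter_box below 0.03 m and horizontal distance between breaker and starter_box below 0.15 m).
It fails at once if the breaker is dropped (falls faster than 0.6 m/s with no finger on it) (contact force between the fingers and breaker below 0.05 N and linear speed of breaker above 0.6 m/s).
It fails at once if the rider is shifted by more than 6 mm (distance of rider_mark from where it was at the start of the episode above 0.006 m).
It fails at once if a bystander is moved by more than 30 mm (distance of any of drill_battery, pliers, electrical_tape from where it was at the start of the episode above 0.03 m).
It also fails if it takes over 51 s, if anything falls off the work surface, if the arm or the gripper's body presses on something with over 40 N, if the wrist force passes 120 N, or if a joint passes its speed limit or range.

## Working session

There is one attempt and no reset: what is moved stays moved. The work goes in short steps, Python scripts to look and compute and a tool call to move; the robot and the scene stay as the last step left them, time stands still between calls to the robot, and variables do not carry over. Pictures are saved under pics/ and viewed, at most 10 in all, crops included, and the job is handed in when it is done.

Besides the shell and the picture viewer there is one more tool, called after "Call:" by a JSON object that holds its "method" and its "body". jog_arm: Moves the arm, as the interface text tells. Its arguments: {"type":"object","properties":{"moves":{"type":"array","items":{"type":"array","items":{"type":"number"}}},"grip_force":{"type":"number"}},"required":["moves"]}

```bash
mkdir -p pics
cat > h.py <<'E'
import numpy as np,cv2
from station import get_obs,vision,r
from scipy.spatial.transform import Rotation as Ro
def snap(n,f):
    o=get_obs(); im,d=vision.camera(n); cv2.imwrite(f'pics/{f}.png',im); np.savez(f'{f}.npz',d=d,p=o['position'],q=o['tcp_rot'],n=n); return im,d
def px(f,pts,z=None):
    s=np.load(f+'.npz'); n=str(s['n']); c=vision.calibration(n); K=np.array(c['camera_matrix']); D=np.array(c['D'])
    out=[]
    for u,v in pts:
        a=cv2.undistortPoints(np.array([[[u,v]]],float),K,D)[0,0]; ray=np.array([a[0],a[1],1])
        if n=='wrist':
            H=np.array(c['hand_eye']); R=Ro.from_quat(s['q']).as_matrix(); o=R@H[:3,3]+s['p']; w=R@H[:3,:3]@ray
        else:
            R=np.array(c['R']); o=-R.T@np.array(c['t']); w=R.T@ray
        if z is None:
            dd=s['d'][int(v)-1:int(v)+2,int(u)-1:int(u)+2]; dd=dd[dd>0]; k=np.median(dd) if len(dd) else np.nan
        else: k=(z-o[2])/w[2]
        out.append(o+k*w)
    return np.array(out)
E
python3 - <<'E'
from h import *
print(get_obs())
for n in('scene','side'): snap(n,n+'0')
E
```

```text
{'time': 0.0, 'joint_pos': array([-1.2484723 ,  0.41799318, -0.01027565,  1.61413435,  0.00471662,
        1.11069208, -0.05300158]), 'dq': array([ 1.89174941e-03, -4.20684581e-04,  7.72834152e-05, -1.34894463e-03,
        6.31516940e-05,  4.67396627e-04,  1.04712702e-03]), 'joint_torque': array([ 1.01853318e-03, -8.51267624e+01,  6.39129840e-01, -4.25980461e+01,
       -4.88574081e-02,  1.89628423e-02,  1.16394758e-04]), 'position': array([0.22231686, 0.58376566, 0.22383015]), 'tcp_rot': array([ 1.80915799e-01,  9.83498404e-01, -5.99908732e-04, -5.13056302e-05]), 'contact_force': array([ 0.69392746, -0.67671615, -0.27655676]), 'ft_torque': array([-0.01032367, -0.00630674, -0.02298214]), 'grip_force': 0.0, 'opening': 0.09396448500084047}
```

View pics/scene0.png

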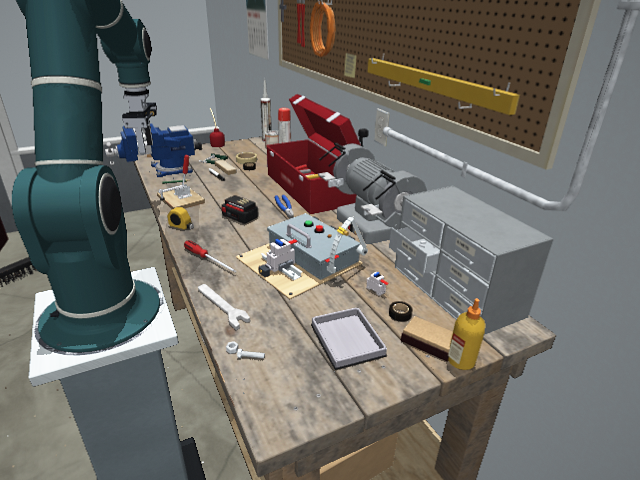

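View pics/side0.png

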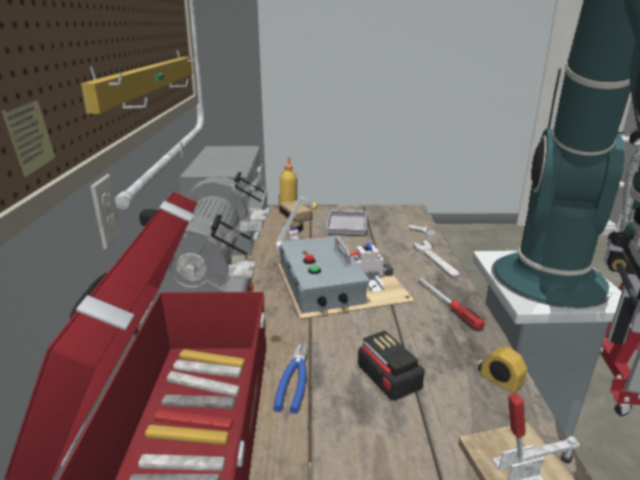

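The scene view shows the box around (315,245), the breaker at (278,258), a decoy breaker at (376,283) and the tray at (348,337). The rider is near (345,228). The side view shows the box at (320,270), with the battery and pliers well clear of it.

Run:
```python
from h import *
im=cv2.imread('pics/scene0.png')[195:375,225:425]
cv2.imwrite('pics/c0.png',cv2.resize(im,None,fx=3.3,fy=3.3,interpolation=cv2.INTER_CUBIC))
```

```text
(no output)
```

View pics/c0.png

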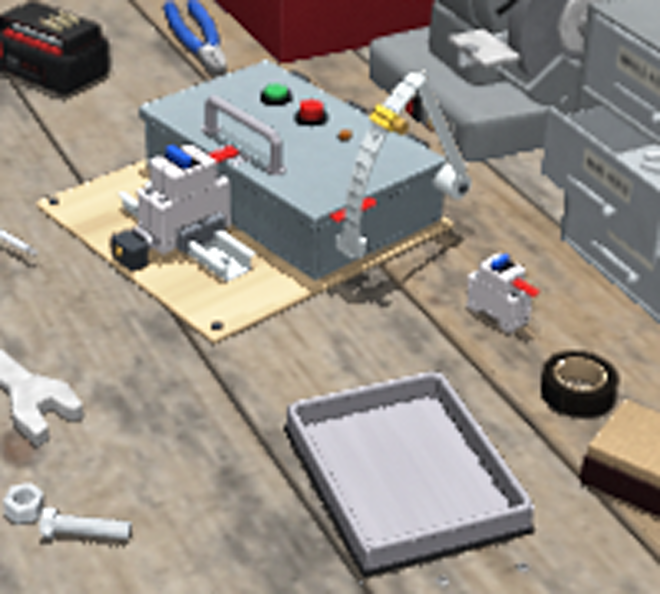

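The enlarged crop shows the cover corners at about (140,110), (270,62), (443,160) and (318,222). The board's front corners are at (40,203) and (215,340), and the tray rim corners at (287,410), (440,375), (535,500) and (365,555). The pointer is at (335,215) and the rider at (388,118).

Run:
```python
from h import *
np.set_printoptions(precision=4,suppress=True)
c=lambda L:[(225+a/3.3,195+b/3.3) for a,b in L]
cov=px('scene0',c([(140,110),(270,62),(443,160),(318,222)]),.07)
brd=px('scene0',c([(40,203),(215,340),(460,225)]),.006)
tr=px('scene0',c([(287,410),(440,375),(535,500),(365,555)]),.022)
print(cov,brd,tr,tr.mean(0),sep='\n')
# fit box pose: local pts
L=np.array([[-.082,.123],[.07,.123],[.07,-.123],[-.082,-.123],[-.188,.131],[-.188,-.131],[.08,-.131]]);W=np.vstack([cov,brd])[:,:2]
def fit(L,W):
    A=L-L.mean(0);B=W-W.mean(0);th=np.arctan2((A[:,0]*B[:,1]-A[:,1]*B[:,0]).sum(),(A*B).sum());R=np.array([[np.cos(th),-np.sin(th)],[np.sin(th),np.cos(th)]])
    t=W.mean(0)-R@L.mean(0);return th,t,np.linalg.norm(L@R.T+t-W,axis=1)
th,t,e=fit(L,W);print('box',th,t,e)
print('tray',fit(np.array([[-.06,.075],[.06,.075],[.06,-.075],[-.06,-.075]]),tr[:,:2]))
# depth check
print(px('scene0',c([(230,150),(400,460),(188,155)])))
R=np.array([[np.cos(th),-np.sin(th)],[np.sin(th),np.cos(th)]])
print('seat',t+R@[-.119,0],'handle',t+R@[-.055,0])
# rider: ray onto plane y_box=-.133..-.141
for (u,v) in c([(375,125),(388,118),(335,215)]):
    a=px('scene0',[(u,v)],0)[0];b=px('scene0',[(u,v)],.2)[0]
    la=(a[:2]-t)@R; lb=(b[:2]-t)@R; k=(-.133-la[1])/(lb[1]-la[1]); p=np.r_[la+k*(lb-la),.2*k]; d=p-np.array([.07,-.133,.066]); print(p,np.hypot(d[0],d[2]),np.arctan2(d[2],-d[0]))
```

```text
[[ 0.4779  0.1129  0.07  ]
 [ 0.6265  0.1523  0.07  ]
 [ 0.6813 -0.0793  0.07  ]
 [ 0.5395 -0.122   0.07  ]]
[[ 0.3749  0.0985  0.006 ]
 [ 0.4367 -0.1511  0.006 ]
 [ 0.6968 -0.0903  0.006 ]]
[[ 0.4425 -0.267   0.022 ]
 [ 0.5617 -0.2794  0.022 ]
 [ 0.551  -0.4188  0.022 ]
 [ 0.4259 -0.414   0.022 ]]
[ 0.4952 -0.3448  0.022 ]
box 0.24563624605571088 [0.5874 0.018 ] [0.0045 0.0023 0.0064 0.0018 0.0019 0.0037 0.0007]
tray (np.float64(-0.08489162774033321), array([ 0.4952, -0.3448]), array([0.0021, 0.0042, 0.0062, 0.0032]))
[[ 0.5196  0.0061  0.074 ]
 [ 0.4997 -0.3305  0.0048]
 [ 0.4738 -0.0113  0.0893]]
seat [ 0.472 -0.011] handle [0.5341 0.0046]
[-0.0311 -0.133   0.1451] 0.12837787152978958 0.6641773344236935
[-0.0171 -0.133   0.1466] 0.11872451541568059 0.7467974903736134
[-0.0706 -0.133   0.0771] 0.14104596372877887 0.07844840993017564
```

```bash
cat >> h.py <<'E'
np.set_printoptions(precision=4,suppress=True)
def down(yaw): # tool z down, tool y at azimuth yaw(deg)
    a=np.radians(yaw); y=np.array([np.cos(a),np.sin(a),0]); z=np.array([0,0,-1.]); return np.array([np.cross(y,z),y,z]).T
def row(p,R,o=None):
    o=o or get_obs(); R0=Ro.from_quat(o['tcp_rot']).as_matrix()
    return np.round(np.r_[1000*R0.T@(np.array(p)-o['position']),Ro.from_matrix(R0.T@R).as_rotvec(degrees=True)],1)
E
python3 - <<'E'
from h import *
print(row([.45,.29,.3],down(0)),row([.472,-.011,.25],down(-75.9)))
print(vision.calibration('wrist')['hand_eye'])
E
```

```text
[-317.3 -193.6  -75.9   -0.1    0.    69.2] [-445.  -467.1  -25.6   -0.     0.1  145.1]
[[ 0.0009 -0.9678 -0.2516  0.074 ]
 [ 1.      0.0007  0.0007  0.0002]
 [-0.0005 -0.2516  0.9678 -0.1595]
 [ 0.      0.      0.      1.    ]]
```

Call:
{"method": "jog_arm", "body": {"moves": [[-30,-20,-40,0,0,8,0],[-65,-40,-75,0,0,16,0],[-100,-60,-76,0,0,24,0],[-135,-82,-76,0,0,32,0],[-170,-104,-76,0,0,40,0],[-205,-126,-76,0,0,48,0],[-240,-148,-76,0,0,56,0],[-270,-170,-76,0,0,64,0],[-300,-190,-76,0,0,72,0],[-317,-220,-76,0,0,80,0]], "grip_force": 50}}

```text
time: 1.1
position: [0.4416, 0.2642, 0.3001]
tcp_rot: [0.773, 0.635, -0.0, 0.0]
contact_force: [1.3, -0.5, 0.4]
opening: 0.094
grip_force: 0.0
```

Run:
```python
from h import *
o=get_obs();print(o['time'],o['position'],o['joint_pos'],row([.472,-.011,.26],down(-75.9)))
```

```text
1.1 [0.4416 0.2642 0.3001] [-0.9427  0.1548  0.3865  1.8006 -0.0617  1.1985 -0.7339] [-264.    83.4   40.3    0.     0.    64.7]
```

Call:
{"method": "jog_arm", "body": {"moves": [[-35,9,0,0,0,8,0],[-70,18,0,0,0,16,0],[-105,27,5,0,0,24,0],[-140,36,10,0,0,32,0],[-175,46,20,0,0,40,0],[-210,57,30,0,0,48,0],[-240,70,40,0,0,56,0],[-264,83,40,0,0,64.7,0],[-264,83,40,0,0,64.7,0],[-264,83,40,0,0,64.7,0]]}}

```text
time: 2.1
position: [0.4721, -0.0093, 0.2603]
tcp_rot: [0.992, 0.126, -0.0, 0.0]
contact_force: [0.5, 0.1, 0.2]
opening: 0.0941
grip_force: 0.0
```

Run:
```python
from h import *
im,d=snap('wrist','w1')
o=get_obs();print(o['time'],o['position'],o['joint_pos'])
```

```text
2.15 [ 0.472  -0.0086  0.2603] [-0.6806  0.1159  0.6884  1.9547 -0.0826  1.099  -1.2741]
```

View pics/w1.png

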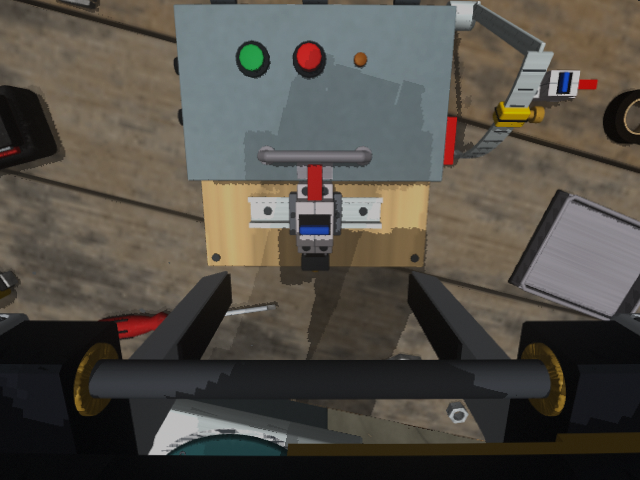

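The wrist view shows the breaker's upper part centred near (315,222) and the handle bar from (262,155) to (368,156). The cover's front edge runs from (188,180) to (441,181), the board's front corners are at (208,266) and (425,266), and the rider is at (515,114).

Run:
```python
from h import *
im=cv2.imread('pics/w1.png')[140:280,240:400]
cv2.imwrite('pics/w1c.png',cv2.resize(im,None,fx=4,fy=4,interpolation=cv2.INTER_CUBIC))
cov=px('w1',[(188,180),(441,181),(453,6),(176,6)],.07)
b=px('w1',[(208,266),(425,266)],.006)
print(cov,b)
for q in(cov[:2],b,px('w1',[(262,155),(368,156)],.104)): d=q[1]-q[0]; print(q.mean(0),np.linalg.norm(d),np.degrees(np.arctan2(d[1],d[0])))
print(px('w1',[(310,156),(270,157)]))
t=px('w1',[(566,190),(511,282)],.022);print(t)
```

```text
[[ 0.4792  0.1239  0.07  ]
 [ 0.5394 -0.1118  0.07  ]
 [ 0.6842 -0.0726  0.07  ]
 [ 0.6244  0.1589  0.07  ]] [[ 0.3717  0.1045  0.006 ]
 [ 0.4376 -0.1492  0.006 ]]
[0.5093 0.006  0.07  ] 0.24322037958290493 -75.691873335692
[ 0.4046 -0.0223  0.006 ] 0.26212203873794954 -75.45123236401685
[0.533  0.0111 0.104 ] 0.09030661758160005 -75.9986960901324
[[0.5315 0.0151 0.1056]
 [0.5223 0.0477 0.106 ]]
[[ 0.565  -0.2664  0.022 ]
 [ 0.4482 -0.2481  0.022 ]]
```

View pics/w1c.png

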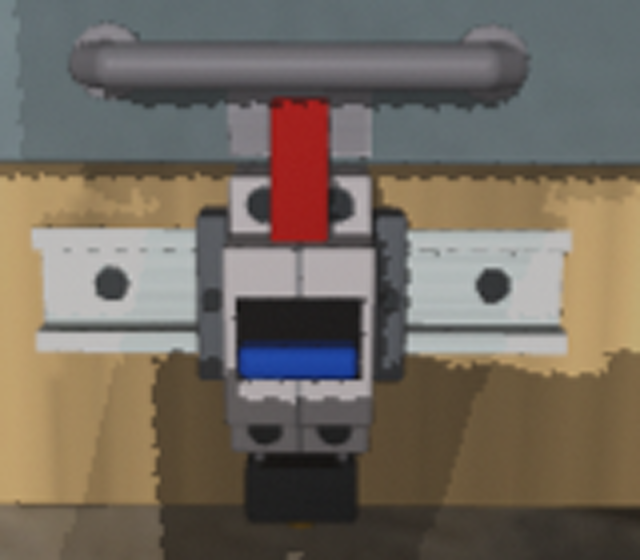

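The enlarged crop shows the breaker top spanning x 223–375 and y 242–395, so its centre is at full-image pixel (314.7,219.6). The end stops stand on both sides of it.

Run:
```python
from h import *
p=px('w1',[(295.7,219.6),(333.8,219.6),(314.7,219.6)],.083);print(p,np.linalg.norm(p[0]-p[1]))
th=np.radians(14.35);R=np.array([[np.cos(th),-np.sin(th)],[np.sin(th),np.cos(th)]])
# box origin estimates from front cover edge (-.082), board front (-.188), handle(-.055), back(.07)
for c,l in(([.5093,.006],-.082),([.4046,-.0223],-.188),([.533,.0111],-.055)): 
    o=np.array(c)-R@[l,0]; print(o,'seat',o+R@[-.119,0])
o=get_obs();print(row([p[2][0],p[2][1],.074],down(-75.7)))
```

```text
[[ 0.4703  0.0143  0.083 ]
 [ 0.4794 -0.0207  0.083 ]
 [ 0.4748 -0.0032  0.083 ]] 0.03615593800543773
[0.5887 0.0263] seat [ 0.4735 -0.0032]
[0.5867 0.0243] seat [ 0.4714 -0.0052]
[0.5863 0.0247] seat [ 0.471  -0.0048]
[  4.1  -4.5 186.3  -0.    0.    0.3]
```

Call:
{"method": "jog_arm", "body": {"moves": [[2,-4,30,0,0,0,0],[2,-4,65,0,0,0,0],[2,-4,100,0,0,0,0],[2,-4,130,0,0,0,0],[2,-4,155,0,0,0,0],[2,-4,172,0,0,0,0],[2,-4,182,0,0,0,0],[2,-4,186,0,0,0,0],[2,-4,186,0,0,0,0],[2,-4,186,0,0,0,0]]}}

```text
time: 3.15
position: [0.4736, -0.0046, 0.0752]
tcp_rot: [0.992, 0.126, 0.001, -0.0]
contact_force: [0.1, 0.6, 0.5]
opening: 0.0939
grip_force: 0.0
```

Run:
```python
from h import *
print(row([.473,-.004,.074],down(-75.7)))
```

```text
[-0.4 -0.8  1.2  0.  -0.1  0.2]
```

Call:
{"method": "jog_arm", "body": {"moves": [[0,0,1,0,0,0.3,120],[0,0,1,0,0,0.3,255],[0,0,1,0,0,0.3,255],[0,0,1,0,0,0.3,255],[0,0,1,0,0,0.3,255],[0,0,1,0,0,0.3,255],[0,0,1,0,0,0.3,255],[0,0,1,0,0,0.3,255],[0,0,1,0,0,0.3,255],[0,0,1,0,0,0.3,255]], "grip_force": 50}}

```text
time: 4.15
position: [0.4731, -0.0048, 0.0735]
tcp_rot: [0.992, 0.123, -0.0, 0.0]
contact_force: [0.1, 0.3, 0.6]
opening: 0.0356
grip_force: 50.0
```

Call:
{"method": "jog_arm", "body": {"moves": [[0,0,-2,0,0,0,255],[0,0,-4,0,0,0,255],[0,0,-7,0,0,0,255],[0,0,-10,0,0,0,255],[0,0,-13,0,0,0,255],[0,0,-17,0,0,0,255],[0,0,-22,0,0,0,255],[0,0,-28,0,0,0,255],[0,0,-36,0,0,0,255],[0,0,-46,0,0,0,255]]}}

```text
time: 5.15
position: [0.473, -0.0049, 0.1201]
tcp_rot: [0.992, 0.123, -0.0, 0.0]
contact_force: [0.4, -0.0, -2.5]
opening: 0.0355
grip_force: 50.0
```

Call:
{"method": "jog_arm", "body": {"moves": [[0,0,-20,0,0,0,255],[0,0,-45,0,0,0,255],[0,0,-70,0,0,0,255],[0,0,-90,0,0,0,255],[0,0,-100,0,0,0,255],[0,0,-100,0,0,0,255],[0,0,-100,0,0,0,255],[0,0,-100,0,0,0,255],[0,0,-100,0,0,0,255],[0,0,-100,0,0,0,255]]}}

```text
time: 6.15
position: [0.4729, -0.005, 0.219]
tcp_rot: [0.992, 0.123, -0.0, 0.0]
contact_force: [0.6, 0.6, -3.1]
opening: 0.0355
grip_force: 50.0
```

Run:
```python
from h import *
snap('wrist','w2');snap('scene','s2')
a=cv2.imread('pics/w2.png')[120:480,80:560];b=cv2.imread('pics/s2.png')[150:390,190:430]
b=cv2.resize(b,(360,360))
cv2.imwrite('pics/m2.png',np.hstack([cv2.resize(a,(440,360)),b]))
for y in (0,-75.7,14.3,-95,-165): pass
print(get_obs()['joint_pos'],row([.497,-.338,.174],down(-94.9)))
```

```text
[-0.6798  0.1765  0.6982  2.0027 -0.1334  1.0076 -1.2415] [-58.2 328.8  45.3   0.    0.   19. ]
```

View pics/m2.png

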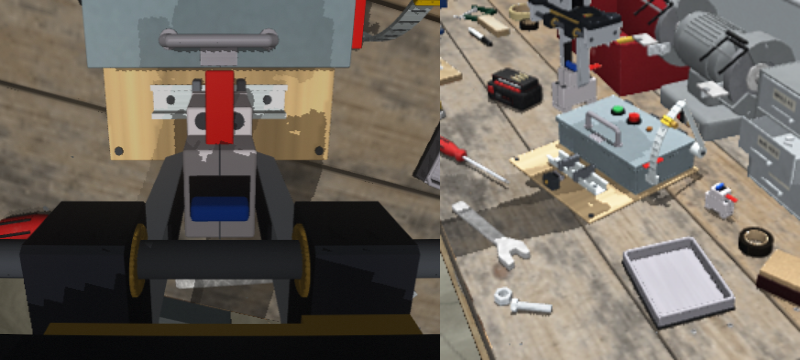

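The picture shows the breaker gripped upright and off its rail, the cover still shut, and the tray clear to the lower right at about (680,278) in the composite. I'll carry the breaker over to the tray.

Call:
{"method": "jog_arm", "body": {"moves": [[-3,30,0,0,0,2,255],[-8,65,0,0,0,4,255],[-14,105,0,0,0,6,255],[-22,145,0,0,0,9,255],[-30,185,0,0,0,12,255],[-38,225,0,0,0,15,255],[-46,265,10,0,0,18,255],[-52,300,25,0,0,20,255],[-58,329,45,0,0,20,255],[-58,329,55,0,0,20,255]]}}

```text
time: 7.25
position: [0.4957, -0.3418, 0.1627]
tcp_rot: [0.999, -0.053, -0.001, 0.001]
contact_force: [0.0, 1.1, -2.3]
opening: 0.0355
grip_force: 50.0
```

Call:
{"method": "jog_arm", "body": {"moves": [[0,0,20,0,0,0,255],[0,0,40,0,0,0,255],[0,0,55,0,0,0,255],[0,0,68,0,0,0,255],[0,0,78,0,0,0,255],[0,0,80,0,0,0,255],[0,0,80,0,0,0,255],[0,0,80,0,0,0,255],[0,0,80,0,0,0,255],[0,0,80,0,0,0,255]]}}

```text
time: 8.25
position: [0.4976, -0.3381, 0.0849]
tcp_rot: [0.999, -0.051, 0.0, 0.0]
contact_force: [-0.3, 1.2, -2.8]
opening: 0.0359
grip_force: 50.0
```

Run:
```python
from h import *
snap('wrist','w3');snap('scene','s3')
a=cv2.imread('pics/w3.png')[60:480];b=cv2.imread('pics/s3.png')[230:390,280:440]
cv2.imwrite('pics/m3.png',np.hstack([cv2.resize(a,(440,360)),cv2.resize(b,(360,360))]))
print(get_obs()['joint_pos'])
```

```text
[ 0.0282  0.6487  0.707   1.8019 -0.5298  0.8894 -0.6935]
```

View pics/m3.png

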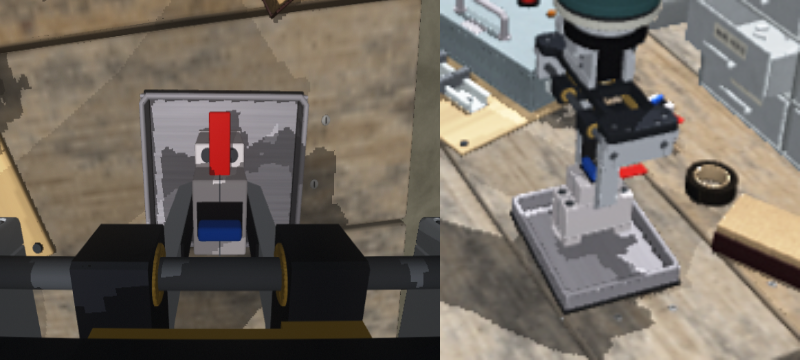

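The picture shows the breaker upright inside the tray outline. The tray's back rim is at composite (225,95), with its side rims at x=145 and x=305.

Run:
```python
from h import *
f=420/360
p=px('w3',[(c*640/440,r_*f+60) for c,r_ in[(143,95),(305,95),(225,95)]],.022);print(p)
d=p[1]-p[0];n=np.linalg.norm(d);u=d/n;c=(p[0]+p[1])/2+.06*np.array([u[1],-u[0],0]);print(n,np.degrees(np.arctan2(u[1],u[0])),c)
```

```text
[[ 0.5616 -0.2762  0.022 ]
 [ 0.5471 -0.4186  0.022 ]
 [ 0.5542 -0.3482  0.022 ]]
0.14312760850548653 -95.78097393050626 [ 0.4947 -0.3413  0.022 ]
```

Call:
{"method": "jog_arm", "body": {"moves": [[-2,3,6,0,0,0,255],[-2,3,11,0,0,0,255],[-2,3,14,0,0,0,255],[-2,3,16,0,0,0,255],[-2,3,18,0,0,0,255],[-2,3,19,0,0,0,255],[-2,3,19.5,0,0,0,255],[-2,3,20,0,0,0,255],[-2,3,20.5,0,0,0,255],[-2,3,21,0,0,0,255]]}}

```text
time: 9.35
position: [0.4951, -0.3409, 0.0636]
tcp_rot: [0.999, -0.051, 0.0, 0.0]
contact_force: [0.1, 0.3, -1.3]
opening: 0.0357
grip_force: 50.0
```

Call:
{"method": "jog_arm", "body": {"moves": [[0,0,0.3,0,0,0,255],[0,0,0.5,0,0,0,255],[0,0,0.8,0,0,0,255],[0,0,1,0,0,0,255],[0,0,1,0,0,0,240],[0,0,1,0,0,0,160],[0,0,1,0,0,0,80],[0,0,1,0,0,0,0],[0,0,1,0,0,0,0],[0,0,1,0,0,0,0]]}}

```text
time: 10.35
position: [0.4951, -0.3409, 0.0625]
tcp_rot: [0.999, -0.051, -0.0, 0.0]
contact_force: [1.0, 0.1, 0.7]
opening: 0.0644
grip_force: 0.0
```

Call:
{"method": "jog_arm", "body": {"moves": [[0,0,0,0,0,0,0],[0,0,0,0,0,0,0],[0,0,0,0,0,0,0],[0,0,-10,0,0,0,0],[0,0,-30,0,0,0,0],[0,0,-55,0,0,0,0],[0,0,-85,0,0,0,0],[0,0,-120,0,0,0,0],[0,0,-150,0,0,0,0],[0,0,-150,0,0,0,0]]}}

```text
time: 11.35
position: [0.4961, -0.3421, 0.2169]
tcp_rot: [0.999, -0.051, 0.003, 0.001]
contact_force: [-0.0, -0.6, -0.6]
opening: 0.0939
grip_force: 0.0
```

Run:
```python
from h import *
print(row([.5338,.0114,.28],down(14.3)))
# heights behind the box from scene0 depth
s=np.load('scene0.npz');d=s['d'];v,u=np.mgrid[150:320:2,230:460:2];P=px('scene0',list(zip(u.ravel(),v.ravel())))
th=np.radians(14.3);R=np.array([[np.cos(th),-np.sin(th)],[np.sin(th),np.cos(th)]]);L=(P[:,:2]-[.587,.025])@R
for a in np.arange(.06,.3,.03):
    m=(L[:,0]>a)&(L[:,0]<a+.03)&(abs(L[:,1])<.13); print(round(a,2),m.sum(),P[m,2].max() if m.any() else None)
```

```text
[   1.7 -355.3  -63.8    0.4   -0.1 -110.2]
0.06 60 0.07507423471574592
0.09 32 0.24516518832014023
0.12 53 0.2401823112773887
0.15 238 0.2549237000458561
0.18 372 0.24611312490567017
0.21 230 0.24548030414261895
0.24 86 0.24040710412918315
0.27 27 0.2370905860621123
```

Call:
{"method": "jog_arm", "body": {"moves": [[0,0,-30,0,0,0,0],[0,-10,-60,0,0,-8,60],[0,-40,-85,0,0,-16,140],[0,-80,-90,0,0,-24,140],[0,-120,-90,0,0,-32,140],[0,-160,-90,0,0,-40,140],[0,-200,-90,0,0,-48,140],[0,-240,-90,0,0,-56,140],[0,-280,-90,0,0,-64,140],[1,-310,-90,0,0,-72,140]]}}

```text
time: 12.35
position: [0.5273, -0.03, 0.3026]
tcp_rot: [0.836, 0.549, 0.0, -0.0]
contact_force: [0.4, -0.4, -0.4]
opening: 0.0422
grip_force: 0.0
```

Run:
```python
from h import *
o=get_obs();print(o['position'],o['joint_pos'],row([.5338,.0114,.28],down(14.3)))
```

```text
[ 0.5273 -0.03    0.3026] [-0.4656  0.1898  0.5362  1.7703 -0.1037  1.2094 -0.3094] [ 40.6 -10.5  22.6  -0.   -0.  -37.7]
```

Call:
{"method": "jog_arm", "body": {"moves": [[8,-2,5,0,0,-8,140],[16,-4,10,0,0,-16,140],[24,-6,15,0,0,-24,140],[32,-8,20,0,0,-32,140],[40,-10,22,0,0,-37.7,140],[40,-10,22,0,0,-37.7,140],[40,-10,22,0,0,-37.7,140],[40,-10,22,0,0,-37.7,140],[40,-10,22,0,0,-37.7,140],[40,-10,22,0,0,-37.7,140]]}}

```text
time: 13.35
position: [0.5346, 0.0079, 0.2806]
tcp_rot: [0.617, 0.787, 0.0, 0.0]
contact_force: [-0.5, 0.3, -0.0]
opening: 0.0425
grip_force: 0.0
```

Run:
```python
from h import *
im,d=snap('wrist','w4');o=get_obs();print(o['position'],o['joint_pos'])
# project expected rider location for crop, from guess angle .7
c=vision.calibration('wrist');H=np.array(c['hand_eye']);Rt=Ro.from_quat(o['tcp_rot']).as_matrix()
th=np.radians(14.3);R=np.array([[np.cos(th),-np.sin(th)],[np.sin(th),np.cos(th)]])
def proj(X):
    X=np.r_[R@np.array(X[:2])+[.587,.025],X[2]];q=H[:3,:3].T@(Rt.T@(X-o['position'])-H[:3,3]);return cv2.projectPoints(q[None],np.zeros(3),np.zeros(3),np.array(c['camera_matrix']),np.array(c['D']))[0].ravel()
for a in(0,.45,.7,.8): print(a,proj([.07-.131*np.cos(a),-.133,.066+.131*np.sin(a)]))
print('bar',proj([-.055,.045,.102]),proj([-.055,-.045,.102]))
u,v=map(int,proj([.07-.131*np.cos(.65),-.133,.066+.131*np.sin(.65)]))
u0=min(max(u-60,0),520);v0=min(max(v-60,0),360);print(u0,v0)
k=cv2.resize(im[v0:v0+120,u0:u0+120],(480,480),interpolation=cv2.INTER_CUBIC)
g=cv2.resize(im,(320,240));cv2.imwrite('pics/m4.png',np.hstack([k,np.vstack([g,g*0])]))
```

```text
[0.5346 0.0079 0.2806] [-0.4401  0.2145  0.4297  1.7831 -0.0966  1.1646  0.26  ]
0 [315.4005 329.3572]
0.45 [327.946  357.4408]
0.7 [347.9577 374.1464]
0.8 [358.7602 380.5963]
bar [319.4584 173.9553] [320.1624 266.5154]
283 310
```

View pics/m4.png

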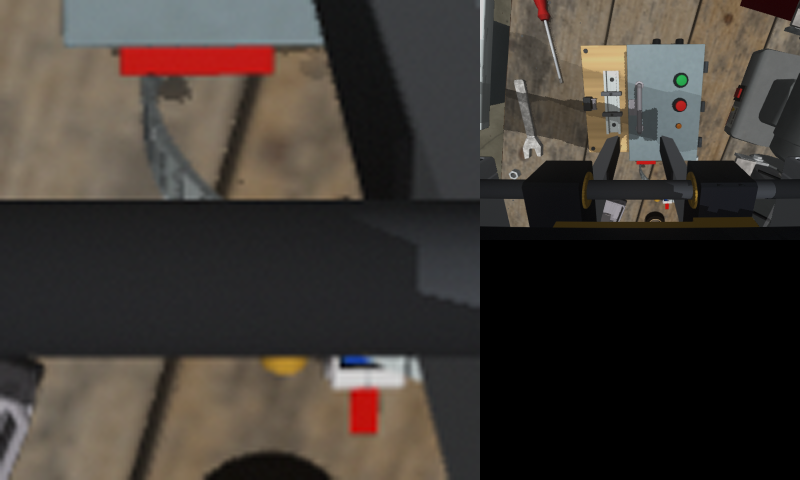

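The view shows the red pointer at crop (195,60). The rider is hidden behind the gripper's crossbar, with only its yellow knob visible at crop (285,362). The bar sits where predicted, so I'll read the rider from the earlier views.

Run:
```python
from h import *
a=cv2.imread('pics/w1.png')[84:144,480:560];b=cv2.imread('pics/scene0.png')[212:252,320:360]
c=cv2.imread('pics/s2.png')[212:252,320:360]
I=cv2.INTER_CUBIC
cv2.imwrite('pics/m5.png',np.hstack([cv2.resize(a,(480,360),interpolation=I),np.vstack([cv2.resize(b,(300,300),interpolation=I),cv2.resize(c,(300,300),interpolation=I)])[:360] if 0 else cv2.resize(b,(360,360)[:2],interpolation=I)[:, :320]]))
```

```text
(no output)
```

View pics/m5.png

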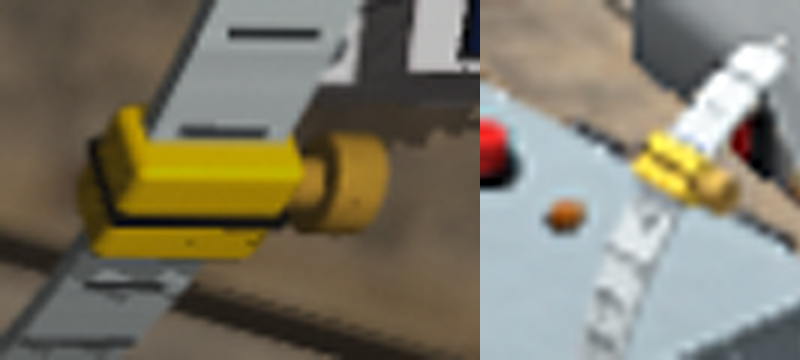

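The left crop shows the rider's black line running from (118,221) to (285,221) on its outer face and from (118,221) to (92,140) on the flank. In the right crop the line runs from about (640,165) to (697,195).

Run:
```python
from h import *
th=np.radians(14.35);R=np.array([[np.cos(th),-np.sin(th)],[np.sin(th),np.cos(th)]]);t=np.array([.587,.025])
def ray(f,q):
    a,b=px(f,[q],0)[0],px(f,[q],.2)[0]
    P=lambda k:np.r_[(a[:2]+k*(b-a)[:2]-t)@R,.2*k]-[.07,0,.066]
    K=np.linspace(0,2,20001);Z=np.array([P(k) for k in K]);rr=np.hypot(Z[:,0],Z[:,2])
    for rad in(.127,.131,.135):
        i=[j for j in np.where(np.diff(np.sign(rr-rad)))[0]]
        print(f,q,rad,[(np.round(Z[j,1],3),round(float(np.arctan2(Z[j,2],-Z[j,0])),3)) for j in i])
w=lambda u,v:(480+u/6,84+v/6)
ray('w1',w(118,221));ray('w1',w(285,221));ray('w1',w(92,140))
s=lambda u,v:(320+(u-480)/9,212+v/9)
ray('scene0',s(640,165));ray('scene0',s(697,195))
```

```text
w1 (499.6666666666667, 120.83333333333334) 0.127 [(np.float64(-0.134), 0.691)]
w1 (499.6666666666667, 120.83333333333334) 0.131 [(np.float64(-0.131), 0.723)]
w1 (499.6666666666667, 120.83333333333334) 0.135 [(np.float64(-0.129), 0.752)]
w1 (527.5, 120.83333333333334) 0.127 [(np.float64(-0.154), 0.694)]
w1 (527.5, 120.83333333333334) 0.131 [(np.float64(-0.151), 0.725)]
w1 (527.5, 120.83333333333334) 0.135 [(np.float64(-0.148), 0.754)]
w1 (495.3333333333333, 107.33333333333333) 0.127 [(np.float64(-0.126), 0.788)]
w1 (495.3333333333333, 107.33333333333333) 0.131 [(np.float64(-0.123), 0.813)]
w1 (495.3333333333333, 107.33333333333333) 0.135 [(np.float64(-0.121), 0.836)]
scene0 (337.77777777777777, 230.33333333333334) 0.127 [(np.float64(-0.131), 0.692)]
scene0 (337.77777777777777, 230.33333333333334) 0.131 [(np.float64(-0.134), 0.691)]
scene0 (337.77777777777777, 230.33333333333334) 0.135 [(np.float64(-0.137), 0.69)]
scene0 (344.1111111111111, 233.66666666666666) 0.127 [(np.float64(-0.154), 0.694)]
scene0 (344.1111111111111, 233.66666666666666) 0.131 [(np.float64(-0.158), 0.693)]
scene0 (344.1111111111111, 233.66666666666666) 0.135 [(np.float64(-0.161), 0.692)]
```

```bash
cat >> h.py <<'E'
TH=np.radians(14.3);BX=np.array([np.cos(TH),np.sin(TH),0]);BY=np.array([-np.sin(TH),np.cos(TH),0]);B0=np.array([.587,.025,0])
def pose(phi,tilt,back=.006): # bar at cover angle phi, tool tilted about box y
    x=-.125*np.cos(phi)+.036*np.sin(phi);z=.125*np.sin(phi)+.036*np.cos(phi)
    R=Ro.from_rotvec(BY*tilt).as_matrix()@down(14.3)
    return B0+(.07+x)*BX+np.array([0,0,.066+z])-back*R[:,2],R
E
python3 - <<'E'
from h import *
o=get_obs();print(o['time'],o['position']);p,R=pose(0,-.3,.07);print(p,row(p,R));p,R=pose(0,-.3);print(p,row(p,R))
E
```

```text
13.4 [0.5346 0.0079 0.2806]
[0.5137 0.0063 0.1689] [  3.5 -20.8 111.7 -17.2   0.1  -0.5]
[0.532  0.011  0.1077] [  3.6  -1.9 172.8 -17.2   0.1  -0.5]
```

Call:
{"method": "jog_arm", "body": {"moves": [[1,-7,25,-6,0,0,140],[2,-14,55,-12,0,0,140],[3,-21,90,-17.2,0,-0.5,140],[3,-21,112,-17.2,0,-0.5,140],[3,-15,130,-17.2,0,-0.5,140],[3,-10,147,-17.2,0,-0.5,140],[3,-5,163,-17.2,0,-0.5,140],[3,-2,172,-17.2,0,-0.5,140],[3,-2,172,-17.2,0,-0.5,140],[3,-2,172,-17.2,0,-0.5,140]]}}

```text
time: 14.4
position: [0.5321, 0.0103, 0.1089]
tcp_rot: [0.606, 0.781, 0.118, 0.092]
contact_force: [-0.5, 1.2, 0.5]
opening: 0.0428
grip_force: 0.0
```

Call:
{"method": "jog_arm", "body": {"moves": [[0,0,0,0,0,0,140],[0,0,0,0,0,0,180],[0,0,0,0,0,0,255],[0,0,0,0,0,0,255],[0,0,0,0,0,0,255],[0,0,0,0,0,0,255],[0,0,0,0,0,0,255],[0,0,0,0,0,0,255],[0,0,0,0,0,0,255],[0,0,0,0,0,0,255]], "grip_force": 40}}

```text
time: 15.4
position: [0.5313, 0.0104, 0.1082]
tcp_rot: [0.606, 0.781, 0.117, 0.092]
contact_force: [-5.1, -1.6, 3.8]
opening: 0.0088
grip_force: 40.0
```

Run:
```python
from h import *
o=get_obs();print(o['position'],o['joint_pos'],o['contact_force'],o['opening'])
p0,R0=pose(0,-.3);Rt=Ro.from_quat(o['tcp_rot']).as_matrix()
for f in np.arange(.05,.75,.05):
    p,_=pose(f,-.3); print(round(f,2),np.round(1000*Rt.T@(p-p0),1))
p,_=pose(.705,-.3);print(np.round(1000*Rt.T@(p-p0),1),row(p0,R0))
```

```text
[0.5313 0.0104 0.1082] [-0.3313  0.2957  0.3301  2.1742 -0.3959  0.4217  0.5628] [-5.1076 -1.6424  3.7552] 0.00884616055695472
0.05 [-0.   3.7 -5.4]
0.1 [ -0.    7.7 -10.5]
0.15 [ -0.   11.9 -15.5]
0.2 [ -0.   16.3 -20.2]
0.25 [ -0.   21.  -24.7]
0.3 [ -0.   25.9 -29. ]
0.35 [ -0.1  31.  -33. ]
0.4 [ -0.1  36.3 -36.8]
0.45 [ -0.1  41.8 -40.3]
0.5 [ -0.1  47.5 -43.5]
0.55 [ -0.1  53.3 -46.4]
0.6 [ -0.1  59.2 -49. ]
0.65 [ -0.1  65.3 -51.4]
0.7 [ -0.1  71.5 -53.4]
[ -0.1  72.1 -53.6] [ 0.4  0.6  0.7 -0.1  0.   0.1]
```

Call:
{"method": "jog_arm", "body": {"moves": [[0,2,-3,0,0,0,255],[0,4,-5,0,0,0,255],[0,8,-10,0,0,0,255],[0,12,-15,0,0,0,255],[0,16,-20,0,0,0,255],[0,21,-25,0,0,0,255],[0,26,-29,0,0,0,255],[0,31,-33,0,0,0,255],[0,31,-33,0,0,0,255],[0,31,-33,0,0,0,255]]}}

```text
time: 16.4
position: [0.5488, 0.0148, 0.1481]
tcp_rot: [0.607, 0.781, 0.116, 0.09]
contact_force: [-17.9, -5.9, 3.0]
opening: 0.0088
grip_force: 40.0
```

Run:
```python
from h import *
o=get_obs();print(o['joint_pos'],[row(*pose(f,-.3)) for f in(.35,.705)])
```

```text
[-0.386   0.2565  0.3825  2.1056 -0.3179  0.5289  0.475 ] [array([ 0.4,  2.6,  0.5, -0.3,  0. ,  0. ]), array([  0.4,  43.6, -20.2,  -0.3,   0. ,   0. ])]
```

Call:
{"method": "jog_arm", "body": {"moves": [[0,2,-3,0,0,0,255],[0,5,-7,0,0,0,255],[0,10,-10,0,0,0,255],[0,15,-13,0,0,0,255],[0,20,-15,0,0,0,255],[0,26,-18,0,0,0,255],[0,33,-20,0,0,0,255],[0,39,-22,0,0,0,255],[0,40,-22,0,0,0,255],[0,40,-22,0,0,0,255]]}}

```text
time: 17.4
position: [0.5812, 0.0229, 0.1826]
tcp_rot: [0.607, 0.781, 0.117, 0.092]
contact_force: [-19.5, -6.1, 11.7]
opening: 0.0086
grip_force: 40.0
```

Run:
```python
from h import *
snap('scene','s5');o=get_obs();print(o['joint_pos'],o['contact_force'])
p=o['position'];Rt=Ro.from_quat(o['tcp_rot']).as_matrix();q=p+.006*Rt[:,2]-B0
x=q@BX-.07;z=q[2]-.066;print('phi',np.arctan2(z,-x)-np.arctan2(.036,.125),np.hypot(x,z),np.hypot(.125,.036))
a=cv2.imread('pics/s5.png')
b=cv2.resize(a[190:270,290:370],(480,480),interpolation=cv2.INTER_CUBIC);c=cv2.resize(a[230:390,280:440],(300,300))
cv2.imwrite('pics/m6.png',np.hstack([b,np.vstack([c,np.zeros((180,300,3),np.uint8)])]))
```

```text
[-0.4103  0.2599  0.4015  2.0065 -0.2822  0.6195  0.422 ] [-19.8766  -6.7843  13.4324]
phi 0.6982676975607083 0.13346130840034892 0.130080744155313
```

View pics/m6.png

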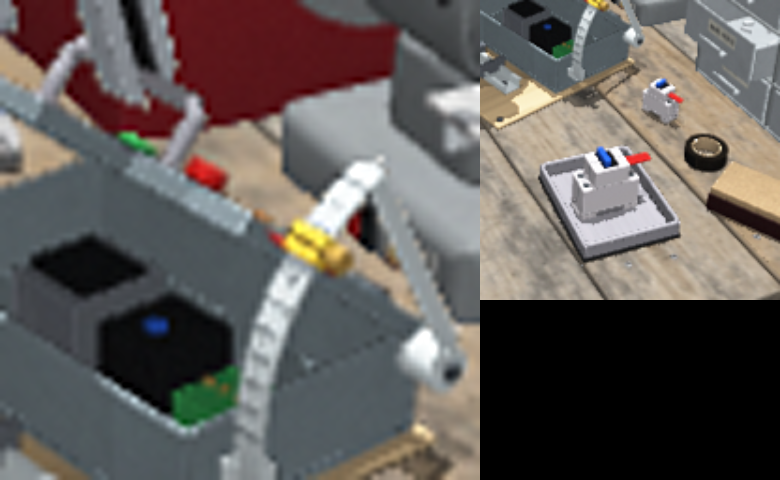

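The picture shows the red pointer tip at (285,240) meeting the left end of the rider's black line at about (290,240). The breaker stands upright in the tray. I'll relieve the radial push slightly and let the arm settle.

Call:
{"method": "jog_arm", "body": {"moves": [[0,0,-1,0,0,0,255],[0,-0.5,-2,0,0,0,255],[0,-0.5,-2,0,0,0,255],[0,-0.5,-2,0,0,0,255],[0,-0.5,-2,0,0,0,255],[0,-0.5,-2,0,0,0,255],[0,-0.5,-2,0,0,0,255],[0,-0.5,-2,0,0,0,255],[0,-0.5,-2,0,0,0,255],[0,-0.5,-2,0,0,0,255]]}}

```text
time: 18.45
position: [0.5807, 0.0229, 0.183]
tcp_rot: [0.606, 0.781, 0.117, 0.092]
contact_force: [8.0, -2.7, -23.5]
opening: 0.0092
grip_force: 40.0
```

Run:
```python
from h import *
im,_=snap('scene','s6');o=get_obs();print(o['dq'],o['position'],o['contact_force'],o['grip_force'])
hsv=cv2.cvtColor(im,cv2.COLOR_BGR2HSV)
for n in('s5','s6','scene0'):
    h=cv2.cvtColor(cv2.imread(f'pics/{n}.png'),cv2.COLOR_BGR2HSV)[222:240,328:350].astype(int)
    red=((h[...,0]<8)|(h[...,0]>172))&(h[...,1]>120);yel=(abs(h[...,0]-26)<7)&(h[...,1]>120)
    print(n);[print(222+i,''.join('R' if red[i,j] else 'Y' if yel[i,j] and h[i,j,2]>150 else 'y' if yel[i,j] else '#' if h[i,j,2]<90 else '.' for j in range(22))) for i in range(18)]
```

```text
[ 0.0007  0.0008 -0.001  -0.0009  0.0004 -0.0003 -0.0012] [0.5807 0.0229 0.183 ] [  6.5444  -2.3519 -23.391 ] 39.987621903419495
s5
222 ..............#.......
223 ......................
224 ......................
225 ......................
226 .....................R
227 ...........YY.......RR
228 ..........yYYYY.....RR
229 .......RR.YYYYYYY....R
230 ##......R.YYYyYYYY....
231 ........#.YYYYYYYYY...
232 ......#....YYYYyYYYY..
233 ......##.....YYYYYY...
234 ...............y.yy...
235 ......#.........#.y...
236 .................#....
237 .....#................
238 ......................
239 .##..........#....#...
s6
222 ..............#.......
223 ......................
224 ......................
225 ......................
226 .....................R
227 ...........YY.......RR
228 ...#......yYYYY.....RR
229 .......RR.YYYYYYY....R
230 .#.#....R.YYYyYYYY....
231 ...##...#.YYYYYYYYY...
232 ....#......YYYYyYYYY..
233 .............YYYYYYy..
234 ...............y.yyy..
235 ......#...........y...
236 .................#....
237 .....#........#.......
238 ..............#.......
239 .............#....#...
scene0
222 ..............#.......
223 ......................
224 ......................
225 .....................#
226 ...#.................R
227 .....#.....YY.......RR
228 .......#..yYYYY.....RR
229 ..........YYYYYYY....R
230 .........YYYYyYYYY....
231 ..........YYYYYYYYY...
232 ...........YYYYyYYYy..
233 .............YYyyYYy..
234 ...............yy.....
235 ..................y...
236 ......................
237 ##....................
238 ......................
239 ......................
```

Call:
{"method": "jog_arm", "body": {"moves": [[0,0.5,0.5,0,0,0,255],[0,0.5,0.8,0,0,0,255],[0,0.5,0.8,0,0,0,255],[0,0.5,0.8,0,0,0,255],[0,0.5,0.8,0,0,0,255],[0,0.5,0.8,0,0,0,255],[0,0.5,0.8,0,0,0,255],[0,0.5,0.8,0,0,0,255],[0,0.5,0.8,0,0,0,255],[0,0.5,0.8,0,0,0,255]]}}

```text
time: 19.5
position: [0.5813, 0.023, 0.1832]
tcp_rot: [0.606, 0.781, 0.117, 0.092]
contact_force: [-4.9, -3.7, -6.0]
opening: 0.009
grip_force: 40.0
```

Run:
```python
from h import *
o=get_obs();print(o['position'],o['contact_force'],o['grip_force'],abs(o['dq']).max())
print(r.sign_off())
```

```text
[0.5813 0.023  0.1832] [-4.867 -3.67  -5.998] 39.99433994293213 0.001951044944851642
the job is handed in; nothing more can be done
None
```

I handed the job in at about 19.5 s: the breaker stands upright in the tray and the arm holds the cover still by its handle with the pointer level with the rider's line (about 3 mm off at most in the last picture), but the sign-off returned no verdict.

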